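Open both doors of the cheese case for restocking

ROBOT

A 7-joint arm with a two-finger parallel gripper is mounted at the origin on a cart in front of the work surface, level with it; the furniture and walls round the work are solid. World frame = base frame: x ahead of the robot, y to its left, z up, the work surface at z = 0. Lengths are in m, angles in rad, forces in N, time in s.
With the tool pointing down it reaches from about 0.425 to 0.925 m from the base axis. Payload 6.8 kg.
Tool frame: the origin (TCP) lies at the very end of the fingers, on their centre line; the grasp point (between the pads) lies 19 mm behind it; z points along the fingers, y is the line along which they close (so a half turn about z gives the same grasp; the last joint's range is limited). The gripper opens to 85 mm and grips with 20 to 120 N. Pads are 22 mm wide; open, the fingers measure 114 mm over their backs; the gripper's body (76 mm by 85 mm) begins 54 mm behind the grasp point. The pads swing forward as they close: fully open they stand 13 mm farther back than shut.
Start: joints at [1.197, 0.477, 0.022, 1.555, -0.011, 1.109, -0.083], TCP at [0.177, -0.651, 0.195] pointing down, gripper open.
Joint ranges: [-2.96, 2.96], [-0.34, 2.1], [-1.41, 1.46], [0.24, 2.44], [-1.37, 4.51], [0.17, 1.92], [-2.96, 2.96]. Speed limits (rad/s): [2.39, 2.39, 3.14, 3.14, 3.14, 3.14, 3.14].

INTERFACE

Orientations are given as a rotation vector (axis times angle).
In Python, from bench import r gives the robot as it stands.
- The arm moves only by the shell command python3 -m jog 'ROWS' [FORCE]. ROWS is JSON, a list of rows, each an object of numbers: "fingers": the finger opening in m, from 0 to 0.0854; "x", "y", "z": the shift along the tool's x, y, z in m; "rx", "ry", "rz": the turn, a rotation vector about the tool's x, y, z in degrees. In form: [{"fingers": .., "x": .., "y": .., "z": .., "rx": .., "ry": .., "rz": ..}, ...]. A call has 1 to 8 rows; each row shifts and turns the commanded pose from where the row before left it, along the tool's axes as they then stand; what a row does not reach is not made up. A row lasts 1/8 s, in which the tool goes at most 62.5 mm and 10.7 degrees, less where a joint would pass 70% of its speed; a pose out of reach is approached as far as the arm can. A call is refused whole if a number of a shift passes 0.0625 or a number of a turn 10.7, either way. A call with a gripper value outside its range is refused whole. The fingers move at their own pace and stop on an object; FORCE is the grip in N (left out, the last holds). Time passes only in rows, so rows that do not move let the fingers close. It gives the time, the measured TCP pose, the force, the opening and the grip force at its end, in the units of the state.
- r.get_obs(): the state, without advancing time (a new reading comes with each control period).
- r.grab_frame(name): name is "side" or "top"; returns (picture, depth): 480x640x3 uint8, red, green, blue; 480x640 float32, m along the optical axis (not along the pixel's ray), 0 where there is no reading.
- r.get_calibration(name): a dict with "mtx" (3x3 intrinsics, pixels), "dist" ([k1, k2, p1, p2, k3] as OpenCV has them; the pictures are not rectified), "extrinsics" (4x4, takes a point from camera to world coordinates). Camera axes: x right, y down, z forward; pixel columns grow to the right and rows downward; lengths in m; the calibration is good to about 2 mm. A picture is of the moment at which its call begins. get_calibration takes no time and is no camera call.
- r.hand_in(): hands the job in; it is judged then, once.
Trained networks look in the newest picture that a camera, given by its name, has taken for a name from the list of things; names that differ only in an ending like _2 or _b are one class to them, and where a whole thing is asked for, a point or a joint stands for the part that bears it (a point fixed in the world has none). Each returns a list of dicts, best first, with "score" (0 to 1); they miss things now and then, are a little off and sometimes report something else, mostly with a low value. They report only what shows in the picture. A call takes as long as a camera call.
- r.search_frame(target, camera): "xyz" ([x, y, z] in m, in world coordinates, good to about 4 mm: the middle of the surface that is visible of it).
- r.landmark_of(target, camera): "xyz" ([x, y, z] in m, in world coordinates, good to about 4 mm: a listed point, or the origin of a listed thing).
The state is a dict: "clock": time; "joints": joint angles; "qvel": joint speeds; "tau": joint torques, N m; "tcp_pos": TCP position; "orientation": TCP orientation; "contact_force": force on the tool from outside, world axes, zero at the start; "moment": the same for the moment, N m; "grip_width": finger opening in m; "gripper_force": force on a finger pad.
Only numpy, scipy, OpenCV 4.12 (cv2) and the standard library are available. Lean on these libraries where they do the work, as an engineer would, in place of code of your own. Each camera call takes 0.05 s, during which the arm holds its last target. There are 200 camera calls.

TASK

The cheese case has to be restocked, so open both its doors: turn the catch on the roof clear and swing the right-hand door wide open, then press down the bolt lever in the edge of the left-hand door until it snaps over, and swing that door wide open too. Leave both doors standing about square to the case or farther; work gently, without forcing or banging anything, and leave the cheese and everything around the case where it is.

Things in the scene. Friction and masses are not known exactly. Their poses are not given: they have to be found in the camera images.
- case: Heavy counter-top cheese case, oak floor and roof, clear panes, two framed clear doors (leaves) in front: 360 mm wide (y), 150 deep, 220 high, roof front edge x -85. Origin on the worktop midway between the sides; x to its back, y to its left, z up. x, y, z numbers in these notes are in this frame, mm, doors shut. It stays put; press or bump no part of it with over 40 N.
- right_leaf (a joint): Right leaf, opens toward the robot, counter-clockwise from above: rad, 0 shut, 1.75 stop. 14 mm thick (x -101 to -87), z 31 to 218, open space above it; reaches 156 mm from its hinge (edge y -22). Stays where it is left (friction under 1 N). Held shut by the roof catch.
- right_hinge (a point): Vertical hinge axis of the right leaf (x -94, y -178), at the leaf's top.
- right_handle (a point): Middle of the right leaf's bow handle: level steel bar 10 mm thick, 60 mm between its legs' axes, 42 mm in front of the leaf's front face (37 mm clear behind the bar, open from above and below), 22 mm below the leaf's top (x -143, y -70, z 196), 108 mm from the hinge along the leaf. Turns with the leaf.
- strip (a point): Top middle of the front of the dark meeting strip, 60 mm wide, 4 mm thick, fixed to the right leaf's edge (y -34 to +26): it covers the 32 mm gap between the leaves, closed on top too, and laps 16 mm over the left leaf, which cannot open before the right one. Its far edge is 204 mm from the right hinge.
- stud (a point): Steel stud, 8 mm thick, on the right leaf's top edge (y -104), z 218 to 234; the roof catch hooks in front of it.
- catch (a joint): Flat steel swing catch on the roof: rad, 0 to 0.12 hooked, 1.3 stop; the stud is free from 0.8. Vertical pivot at x -50, y -120; at 0 its arm points to -x, its nose turned to +y in front of the stud. It turns counter-clockwise from above (peg goes to -y, then back to +x). Friction, 1.2 N at the peg, holds it. Arm and nose z 222.5 to 228.5.
- catch_peg (a point): Middle of the upright red peg on the catch arm, 53 mm from the pivot; 12 mm thick, z 228.5 to 243.5. Push it with a finger. Turns with the catch.
- left_leaf (a joint): Left leaf, opens toward the robot, clockwise from above: rad, 0 shut, 1.75 stop. Thickness and height as the right one; reaches 168 mm from its hinge (edge y +10). Friction as the right one. Held by the strip of the right leaf and by its own bolt, which the bolt lever draws.
- left_hinge (a point): Vertical hinge axis of the left leaf (x -94, y +178), at the leaf's top.
- left_handle (a point): Middle of the left leaf's bow handle, the same as the right one (x -143, y +72, z 196), 106 mm from the hinge along the leaf. Turns with the leaf.
- left_edge_top (a point): Top of the left leaf's meeting edge (x -94, y +10, z 218). The bolt lever stands out of this edge, toward -y; it can be reached from above once the right leaf is open. Its height differs from case to case and is not reported: its upper end is at first 4 to 20 mm below this point. Come down on it from above and feel for it.
- bolt_lever (a joint): Lever with a red thumb pad, 12 mm wide (x), 13 long, 8 thick; pivot level, along x. rad, 0: out and up, bolt shot; 1.3: out and down, bolt drawn. The pad is 13 to 29 mm out from the edge. A spring holds it on either side of the middle (0.65): pressed down at its end with 5 to 9 N it snaps over after about 14 mm and goes the rest of the 22 mm to its stop by itself.
- cheese_wedge_1: the soft white cheese wedge (72x82x30 mm) lying loose on the case's floor; origin under its middle. To be left alone.
- cheese_wedge_2: the cheese wedge with a rind (58x78x32 mm) lying loose on the case's floor; origin under its middle. To be left alone.
- mill_1: turned brown wooden mill, 52 mm across, 160 mm tall, standing loose left of the case; origin under its middle. To be left alone.
- jar_1: glass jar with a green lid, 60 mm across, 75 mm tall, standing loose left of the case; origin under its middle. To be left alone.
- jar_2: glass jar with a red lid, 60 mm across, 75 mm tall, standing loose left of the case; origin under its middle. To be left alone.
- card_jam: small black-footed table sign, 45x66x64 mm, standing loose at the left front; origin under its middle. To be left alone.
- cheese_slices: fanned yellow cheese slices (71x170x21 mm) lying loose on the wooden board at the right; origin under its middle. To be left alone.
- cheese_block: yellow cheese block (36x55x30 mm) lying loose on the wooden board at the right; origin under its middle. To be left alone.

How it is judged:
By the outcome, as a careful person would: the job done as asked, in the order asked, and still so for the second after the job is handed in, with the robot touching nothing.
It also fails if it takes over 70 s, if anything falls off the work surface, if the arm or the gripper's body presses on something with over 40 N, if the wrist force passes 120 N, or if a joint passes its speed limit or range.

## Working session

There is one attempt and no reset: what is moved stays moved. The work goes in short steps, Python scripts to look and compute and a shell command to move; the robot and the scene stay as the last step left them, time stands still between calls to the robot, and variables do not carry over. Pictures are saved under pics/ and viewed, at most 10 in all, crops included, and the job is handed in when it is done.

```bash
mkdir -p pics; ls; python3 - <<'E'
from bench import r
import cv2,numpy as np
o=r.get_obs();print({k:np.round(v,3).tolist() for k,v in o.items()})
ims=[]
for c in("side","top"):
    p,d=r.grab_frame(c);cv2.imwrite(f"pics/{c}0.png",p[:,:,::-1])
    print(c,np.round(r.get_calibration(c)["extrinsics"],3).tolist())
    for t in "right_hinge right_handle strip stud catch_peg left_hinge left_handle left_edge_top case".split():
        L=r.landmark_of(t,c)
        print(t,[(np.round(a["xyz"],4).tolist(),round(a["score"],2)) for a in L[:2]])
E
```

```text
pics
{'clock': 0.0, 'joints': [1.197, 0.478, 0.022, 1.556, -0.011, 1.109, -0.083], 'qvel': [-0.0, -0.0, 0.002, 0.002, 0.002, -0.0, 0.002], 'tau': [-0.0, -59.644, 1.608, -28.119, 0.012, 0.009, -0.0], 'tcp_pos': [0.177, -0.651, 0.194], 'orientation': [-3.112, -0.416, 0.001], 'contact_force': [-0.153, 0.067, 0.663], 'moment': [0.059, 0.006, -0.037], 'gripper_force': 0.0, 'grip_width': 0.085}
side [[-0.997, -0.022, 0.073, 0.365], [-0.076, 0.397, -0.915, 1.611], [-0.009, -0.918, -0.397, 0.868], [0.0, 0.0, 0.0, 1.0]]
right_hinge [([0.5511, -0.1626, 0.2144], 0.71), ([0.4502, 0.3876, -0.0011], 0.16)]
right_handle [([0.5035, -0.0555, 0.1982], 0.61)]
strip [([0.551, 0.0056, 0.2184], 0.71), ([0.5436, -0.1092, 0.2408], 0.28)]
stud [([0.5556, -0.091, 0.2261], 0.58)]
catch_peg [([0.5475, -0.1098, 0.2407], 0.63)]
left_hinge [([0.5665, 0.1894, 0.2177], 0.82), ([0.4514, 0.389, -0.0021], 0.48)]
left_handle [([0.5116, 0.092, 0.2001], 0.9)]
left_edge_top [([0.3739, 0.3809, -0.001], 0.73), ([0.5583, 0.0236, 0.2199], 0.71)]
case [([0.6485, 0.0082, -0.0002], 0.82)]
top [[-0.03, -0.991, 0.131, 0.262], [-0.999, 0.031, 0.011, -0.072], [-0.015, -0.13, -0.991, 1.68], [0.0, 0.0, 0.0, 1.0]]
right_hinge [([0.5529, -0.1645, 0.2162], 0.84), ([0.4401, -0.4944, 0.0119], 0.55)]
right_handle [([0.507, -0.0539, 0.1961], 0.6)]
strip [([0.5449, 0.0103, 0.2187], 0.77)]
stud [([0.5527, -0.0928, 0.2274], 0.58)]
catch_peg [([0.5411, -0.108, 0.2395], 0.69)]
left_hinge [([0.5696, 0.1912, 0.2163], 0.9), ([0.5068, -0.0533, 0.1936], 0.35)]
left_handle [([0.5117, 0.086, 0.1944], 0.9), ([0.5509, -0.1624, 0.2189], 0.43)]
left_edge_top [([0.5589, 0.0223, 0.2153], 0.67)]
case [([0.6507, 0.0109, -0.0043], 0.67), ([0.5546, -0.0926, 0.2289], 0.16)]
```

View pics/side0.png

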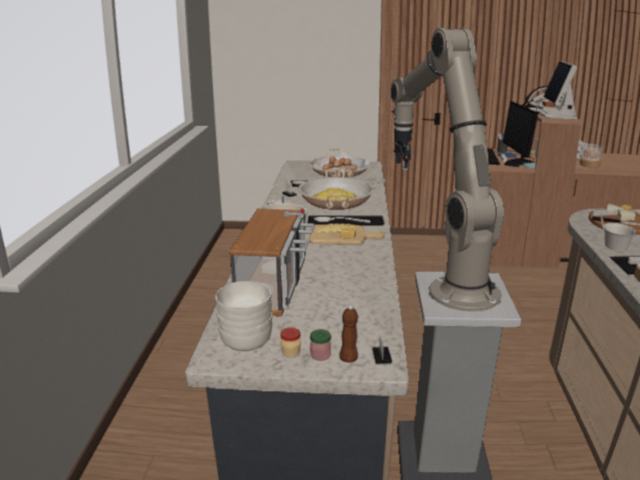

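View pics/top0.png

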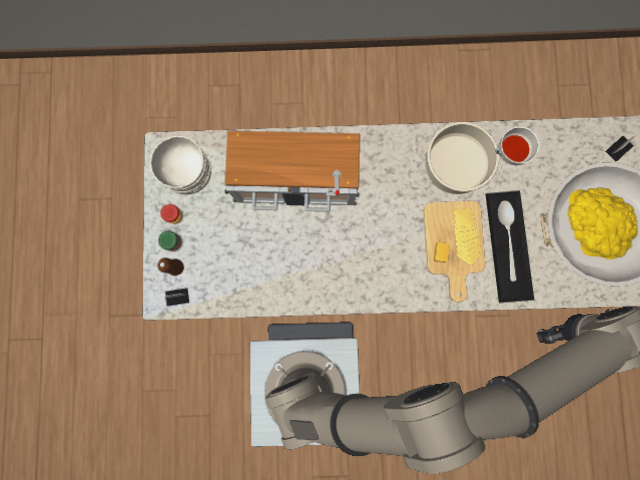

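```bash
cat > h.py <<'E'
from bench import r
import numpy as np
from scipy.spatial.transform import Rotation as R
# planar fit of case frame
P={"right_hinge":(-94,-178),"right_handle":(-143,-70),"strip":(-105,-4),"stud":(-94,-104),"catch_peg":(-103,-120),"left_hinge":(-94,178),"left_handle":(-143,72),"left_edge_top":(-94,10),"case":(0,0)}
E
python3 - <<'E'
from h import *
M={"right_hinge":[(.5511,-.1626),(.5529,-.1645)],"right_handle":[(.5035,-.0555),(.507,-.0539)],"strip":[(.551,.0056),(.5449,.0103)],"stud":[(.5556,-.091),(.5527,-.0928)],"catch_peg":[(.5475,-.1098),(.5411,-.108)],"left_hinge":[(.5665,.1894),(.5696,.1912)],"left_handle":[(.5116,.092),(.5117,.086)],"left_edge_top":[(.5583,.0236),(.5589,.0223)],"case":[(.6485,.0082),(.6507,.0109)]}
A=[];B=[]
for k,v in M.items():
    for q in v:A.append(P[k]);B.append(q)
A=np.array(A)/1e3;B=np.array(B)
a=A.mean(0);b=B.mean(0);H=(A-a)[:,0]+1j*(A-a)[:,1];G=(B-b)[:,0]+1j*(B-b)[:,1]
th=np.angle((np.conj(H)*G).sum());c,s=np.cos(th),np.sin(th);Rm=np.array([[c,-s],[s,c]]);t=b-Rm@a
print(th,t);print(np.round((B-(A@Rm.T+t))*1e3,1).tolist())
for k in P:print(k,np.round(Rm@(np.array(P[k])/1e3)+t,4))
for n in "mill_1 jar_1 jar_2 card_jam cheese_slices cheese_block cheese_wedge_1 cheese_wedge_2".split():
    print(n,[(np.round(q["xyz"],3).tolist(),round(q["score"],2)) for q in r.landmark_of(n,"top")[:2]])
E
```

```text
-0.04403462683996072 [0.65224612 0.0086881 ]
[[0.6, 2.4], [2.4, 0.5], [-2.8, -0.6], [0.7, 1.0], [3.8, -3.7], [-2.3, 1.0], [1.8, 0.1], [-1.1, -1.7], [3.4, -3.1], [-3.0, -1.3], [0.3, -1.3], [3.4, 0.5], [-1.0, 5.1], [-0.9, -0.9], [-0.5, 0.8], [0.1, -0.5], [-3.7, -0.5], [-1.5, 2.2]]
right_hinge [ 0.5505 -0.165 ]
right_handle [ 0.5063 -0.0549]
strip [0.5472 0.0093]
stud [ 0.5538 -0.0911]
catch_peg [ 0.5441 -0.1067]
left_hinge [0.5662 0.1907]
left_handle [0.5126 0.0869]
left_edge_top [0.5588 0.0228]
case [0.6522 0.0087]
mill_1 [([0.379, 0.383, -0.001], 0.79), ([0.285, 0.373, 0.004], 0.22)]
jar_1 [([0.446, 0.384, 0.0], 0.8), ([0.529, 0.379, -0.003], 0.65)]
jar_2 [([0.446, 0.384, 0.0], 0.8), ([0.529, 0.379, -0.003], 0.65)]
card_jam [([0.283, 0.375, 0.004], 0.61)]
cheese_slices [([0.436, -0.495, 0.013], 0.68), ([0.553, -0.086, 0.228], 0.46)]
cheese_block [([0.527, 0.379, -0.001], 0.72), ([0.395, -0.412, 0.015], 0.69)]
cheese_wedge_1 []
cheese_wedge_2 []
```

The side view shows the case with its roof and handles at about (300,230), and the jars, mill and sign near (290–385,345). The top view shows the catch and red peg at (337,185), with nothing in the doors' sweep. The planar fit is good to a few mm, with a case yaw of −2.5°.

```bash
cat > st.py <<'E'
from h import *
th=-0.04403;t=np.array([.65225,.00869]);c,s=np.cos(th),np.sin(th);Rm=np.array([[c,-s],[s,c]])
o=r.get_obs();p=np.array(o["tcp_pos"]);m=R.from_rotvec(o["orientation"]).as_matrix()
q=Rm.T@(p[:2]-t)
F=np.array(o["contact_force"]);f=Rm.T@F[:2]
print("t %.2f case xyz mm"%o["clock"],np.round([*q*1e3,p[2]*1e3],1),"yaw %.1f tilt %.1f"%(np.degrees(np.arctan2(m[1,0],m[0,0])-th),np.degrees(np.arccos(-m[2,2]))),"F",np.round([*f,F[2]],1),"w %.3f"%o["grip_width"],"q",np.round(o["joints"],2))
E
python3 -m jog '[{"fingers":0,"rz":8.85,"z":-0.05},{"fingers":0,"rz":8.85,"z":-0.055},{"x":0.026,"y":-0.045},{"x":0.026,"y":-0.045},{"x":0.026,"y":-0.045},{"x":0.026,"y":-0.045},{"x":0.026,"y":-0.045},{"x":0.026,"y":-0.045}]' 20; python3 st.py
```

```text
t 1.40 case xyz mm [-445.4 -680.3  194.8] yaw 17.7 tilt 0.0 F [0.2 0.1 0.7] w 0.085 q [ 1.2   0.48  0.02  1.56 -0.01  1.11 -0.08]validation failed for argument at $[0]...
```

```bash
python3 -m jog '[{"fingers":0.0,"x":0.0,"y":0.0,"z":-0.05,"rx":0.0,"ry":0.0,"rz":8.85},{"fingers":0.0,"x":0.0,"y":0.0,"z":-0.055,"rx":0.0,"ry":0.0,"rz":8.85}]' 20; python3 st.py
```

```text
clock: 1.65
tcp_pos: [0.1771, -0.6507, 0.3001]
orientation: [-3.138, 0.076, 0.001]
contact_force: [1.2, -1.0, 0.2]
grip_width: 0.0514
gripper_force: 0.0
t 1.65 case xyz mm [-445.7 -679.6  300.1] yaw -0.2 tilt 0.1 F [ 1.3 -1.   0.2] w 0.051 q [ 1.14  0.41  0.1   1.43 -0.04  1.31 -0.37]
```

```bash
python3 -m jog '[{"fingers":0.0,"x":0.0285,"y":-0.05,"z":0.0,"rx":0.0,"ry":0.0,"rz":0.0},{"fingers":0.0,"x":0.0285,"y":-0.05,"z":0.0,"rx":0.0,"ry":0.0,"rz":0.0},{"fingers":0.0,"x":0.0285,"y":-0.05,"z":0.0,"rx":0.0,"ry":0.0,"rz":0.0},{"fingers":0.0,"x":0.0285,"y":-0.05,"z":0.0,"rx":0.0,"ry":0.0,"rz":0.0},{"fingers":0.0,"x":0.0285,"y":-0.05,"z":0.0,"rx":0.0,"ry":0.0,"rz":0.0},{"fingers":0.0,"x":0.0285,"y":-0.05,"z":0.0,"rx":0.0,"ry":0.0,"rz":0.0},{"fingers":0.0,"x":0.0285,"y":-0.05,"z":0.0,"rx":0.0,"ry":0.0,"rz":0.0},{"fingers":0.0,"x":0.0285,"y":-0.05,"z":0.0,"rx":0.0,"ry":0.0,"rz":0.0}]' 20; python3 st.py
```

```text
clock: 2.65
tcp_pos: [0.4231, -0.2599, 0.3002]
orientation: [3.14, -0.068, 0.001]
contact_force: [1.1, 0.0, -1.0]
grip_width: 0.0
gripper_force: 0.0
t 2.65 case xyz mm [-217.1 -278.4  300.2] yaw 0.0 tilt 0.1 F [ 1.1  0.1 -1. ] w 0.000 q [ 0.6   0.1  -0.19  1.82  0.02  1.22 -1.21]
```

```bash
python3 -m jog '[{"fingers":0.0,"x":0.0285,"y":-0.05,"z":0.0,"rx":0.0,"ry":0.0,"rz":0.0},{"fingers":0.0,"x":0.0285,"y":-0.05,"z":0.0,"rx":0.0,"ry":0.0,"rz":0.0},{"fingers":0.0,"x":0.0285,"y":-0.05,"z":0.0,"rx":0.0,"ry":0.0,"rz":0.0},{"fingers":0.0,"x":0.0285,"y":-0.05,"z":0.0,"rx":0.0,"ry":0.0,"rz":0.0},{"fingers":0.0,"x":0.0,"y":0.0,"z":0.0,"rx":0.0,"ry":0.0,"rz":0.0}]' 20; python3 st.py
```

```text
clock: 3.28
tcp_pos: [0.5465, -0.0609, 0.2998]
orientation: [-3.139, 0.054, -0.001]
contact_force: [-0.2, 0.2, -0.3]
grip_width: 0.0001
gripper_force: 0.0
t 3.27 case xyz mm [-102.6  -74.2  299.8] yaw 0.5 tilt 0.2 F [-0.2  0.2 -0.3] w 0.000 q [ 0.31  0.21 -0.37  1.7   0.08  1.24 -1.68]
```

```bash
python3 -m jog '[{"fingers":0.0,"x":0.0,"y":-0.002,"z":0.03,"rx":0.0,"ry":0.0,"rz":0.5},{"fingers":0.0,"x":0.0,"y":0.0,"z":0.02,"rx":0.0,"ry":0.0,"rz":0.0},{"fingers":0.0,"x":0.0,"y":0.0,"z":0.012,"rx":0.0,"ry":0.0,"rz":0.0},{"fingers":0.0,"x":0.0,"y":0.0,"z":0.0,"rx":0.0,"ry":0.0,"rz":0.0}]' 20; python3 st.py
python3 -m jog '[{"fingers":0.0,"x":0.0,"y":0.006,"z":0.0,"rx":0.0,"ry":0.0,"rz":0.0},{"fingers":0.0,"x":0.0,"y":0.006,"z":0.0,"rx":0.0,"ry":0.0,"rz":0.0},{"fingers":0.0,"x":0.0,"y":0.005,"z":0.0,"rx":0.0,"ry":0.0,"rz":0.0},{"fingers":0.0,"x":0.0,"y":0.004,"z":0.0,"rx":0.0,"ry":0.0,"rz":0.0},{"fingers":0.0,"x":0.0,"y":0.003,"z":0.0,"rx":0.0,"ry":0.0,"rz":0.0}]' 20; python3 st.py
```

```text
clock: 3.78
tcp_pos: [0.5444, -0.0653, 0.2373]
orientation: [3.14, -0.083, -0.002]
contact_force: [0.1, 0.1, 0.3]
grip_width: 0.0002
gripper_force: 0.0
t 3.77 case xyz mm [-104.5  -78.6  237.3] yaw -0.5 tilt 0.1 F [0.1 0.1 0.3] w 0.000 q [ 0.31  0.25 -0.36  1.79  0.1   1.12 -1.71]
clock: 4.4
tcp_pos: [0.5437, -0.0889, 0.2379]
orientation: [3.141, -0.082, 0.0]
contact_force: [-1.0, 0.3, 0.8]
grip_width: -0.0001
gripper_force: 0.0
t 4.40 case xyz mm [-104.1 -102.3  237.9] yaw -0.5 tilt 0.0 F [-1.   0.2  0.8] w -0.000 q [ 0.34  0.26 -0.35  1.78  0.1   1.12 -1.66]
```

```bash
python3 -m jog '[{"fingers":0.0,"x":-0.0012,"y":0.0045,"z":0.0,"rx":0.0,"ry":0.0,"rz":-4.3},{"fingers":0.0,"x":-0.0013,"y":0.0041,"z":0.0,"rx":0.0,"ry":0.0,"rz":-4.3},{"fingers":0.0,"x":-0.0013,"y":0.0041,"z":0.0,"rx":0.0,"ry":0.0,"rz":-4.3},{"fingers":0.0,"x":-0.0013,"y":0.0041,"z":0.0,"rx":0.0,"ry":0.0,"rz":-4.3},{"fingers":0.0,"x":-0.0013,"y":0.0041,"z":0.0,"rx":0.0,"ry":0.0,"rz":-4.3},{"fingers":0.0,"x":-0.0013,"y":0.0041,"z":0.0,"rx":0.0,"ry":0.0,"rz":-4.3}]' 20; python3 st.py
python3 - <<'E'
from bench import r
import cv2,numpy as np
p,d=r.grab_frame("top");cv2.imwrite("pics/t1.png",cv2.resize(p[130:230,210:390,::-1],None,fx=4,fy=4,interpolation=2))
print([(np.round(a["xyz"],4).tolist(),round(a["score"],2)) for a in r.landmark_of("catch_peg","top")[:2]])
r.grab_frame("side")
print([(np.round(a["xyz"],4).tolist(),round(a["score"],2)) for a in r.landmark_of("catch_peg","side")[:2]])
E
```

```text
clock: 5.15
tcp_pos: [0.5394, -0.1143, 0.2378]
orientation: [-3.079, -0.626, 0.0]
contact_force: [-0.5, -0.4, 0.5]
grip_width: -0.0001
gripper_force: 0.0
t 5.15 case xyz mm [-107.3 -127.9  237.8] yaw 25.5 tilt 0.0 F [-0.5 -0.4  0.5] w -0.000 q [ 0.43  0.26 -0.4   1.78  0.11  1.12 -1.18]
[]
[([0.5462, -0.1079, 0.2397], 0.57)]
```

View pics/t1.png

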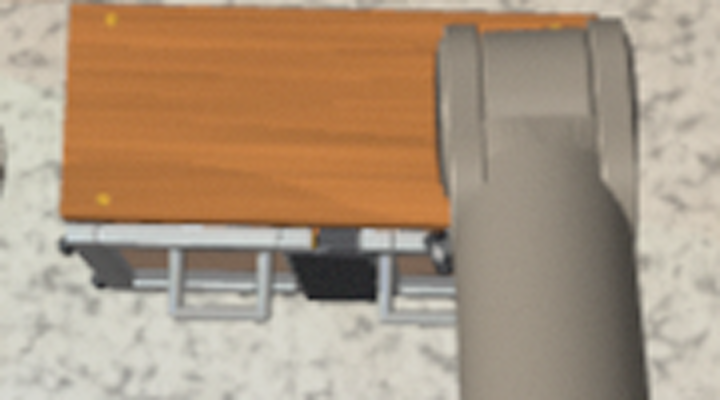

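```bash
python3 - <<'E'
from bench import r
import cv2,numpy as np
p,d=r.grab_frame("side");cv2.imwrite("pics/s1.png",cv2.resize(p[170:270,240:360,::-1],None,fx=5,fy=5,interpolation=2))
E
```

```text
(no output)
```

View pics/s1.png

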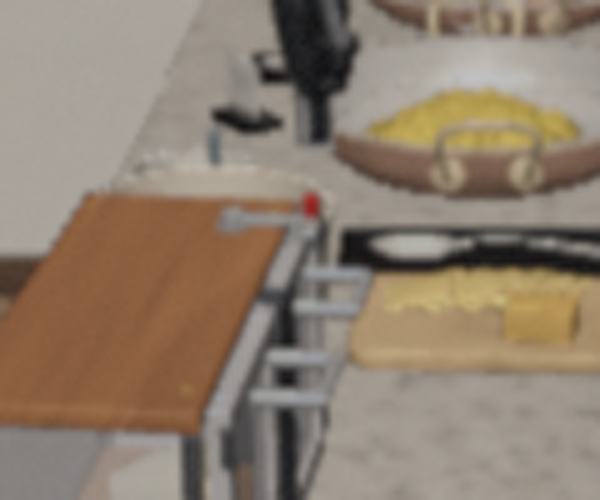

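The side crop shows the red peg still hooked at crop (310,205). The fingertip ends at (315,142), so it never touched the peg. I'll check by projection.

```bash
python3 - <<'E'
from h import *
import cv2
K=r.get_calibration("side");E=np.linalg.inv(K["extrinsics"])
P_=np.array([r.get_obs()["tcp_pos"],[.5441,-.1067,.2435],[.5441,-.1067,.2285],[.5394,-.1143,.255]])
uv,_=cv2.projectPoints(P_,cv2.Rodrigues(E[:3,:3])[0],E[:3,3],np.array(K["mtx"]),np.array(K["dist"]))
print((uv[:,0]-[240,170])*5)
p,d=r.grab_frame("side")
# depth at fingertip and at peg
for v,u in [(194,303),(196,303),(190,303),(211,302),(212,302)]:
    z=d[v,u];n=cv2.undistortPoints(np.array([[[u,v]]],float),np.array(K["mtx"]),np.array(K["dist"]))[0,0]
    X=np.array(K["extrinsics"])@np.array([n[0]*z,n[1]*z,z,1]);print(u,v,z,np.round(X[:3],3))
E
```

```text
[[315.24545188 198.14443072]
 [307.08438203 193.68514853]
 [307.48702641 214.92916129]
 [314.94805364 173.5917265 ]]
303 194 1.8054591 [ 0.537 -0.1    0.297]
303 196 1.8082254 [ 0.537 -0.1    0.29 ]
303 190 1.8015518 [ 0.537 -0.102  0.31 ]
302 211 1.8260549 [ 0.541 -0.097  0.239]
302 212 1.8337795 [ 0.542 -0.103  0.233]
```

```bash
python3 - <<'E'
from h import *
import cv2
K=r.get_calibration("side");E=np.linalg.inv(K["extrinsics"])
P_=np.array([[.177,-.651,.195],[.177,-.651,.215]])
uv,_=cv2.projectPoints(P_,cv2.Rodrigues(E[:3,:3])[0],E[:3,3],np.array(K["mtx"]),np.array(K["dist"]))
print(uv[:,0])
p,d=r.grab_frame("side")
a=p[168:216,298:309];
u,v=np.meshgrid(np.arange(298,309),np.arange(160,216))
n=cv2.undistortPoints(np.stack([u,v],-1).reshape(-1,1,2).astype(float),np.array(K["mtx"]),np.array(K["dist"]))[:,0]
z=d[v,u].ravel();X=(np.c_[n*z[:,None],z,np.ones_like(z)]@np.array(K["extrinsics"]).T)[:,:3].reshape(*u.shape,3)
for i in range(0,56,2):print(160+i,p[160+i,303],np.round(X[i,5],3),np.round(X[i,7],3))
for c in("side","top"):
    r.grab_frame(c)
    print(c,r.get_obs()["tcp_pos"])
q=cv2.imread("pics/side0.png")[120:190,370:440];cv2.imwrite("pics/g0.png",cv2.resize(q,None,fx=6,fy=6))
E
```

```text
[[400.78552382 177.37502552]
 [401.00519683 172.81744996]]
160 [40 40 42] [ 0.533 -0.075  0.418] [ 0.527 -0.084  0.416]
162 [35 34 38] [ 0.533 -0.077  0.411] [ 0.527 -0.074  0.412]
164 [35 38 38] [ 0.533 -0.075  0.405] [ 0.527 -0.075  0.405]
166 [36 37 39] [ 0.534 -0.081  0.397] [ 0.526 -0.069  0.4  ]
168 [44 45 47] [ 0.534 -0.082  0.39 ] [ 0.527 -0.08   0.391]
170 [41 41 43] [ 0.533 -0.07   0.387] [ 0.527 -0.077  0.385]
172 [32 32 34] [ 0.534 -0.075  0.379] [ 0.527 -0.073  0.38 ]
174 [28 27 27] [ 0.535 -0.084  0.37 ] [ 0.527 -0.073  0.373]
176 [25 26 27] [ 0.535 -0.089  0.362] [ 0.527 -0.067  0.368]
178 [37 39 37] [ 0.533 -0.066  0.362] [ 0.525 -0.053  0.366]
180 [24 25 27] [ 0.533 -0.066  0.355] [ 0.526 -0.054  0.359]
182 [24 24 27] [ 0.534 -0.07   0.347] [ 0.527 -0.065  0.349]
184 [19 23 21] [ 0.533 -0.066  0.342] [ 0.527 -0.067  0.342]
186 [26 28 29] [ 0.535 -0.077  0.332] [ 0.528 -0.081  0.331]
188 [20 22 22] [ 0.535 -0.078  0.325] [ 0.529 -0.089  0.321]
190 [31 32 33] [ 0.537 -0.103  0.31 ] [ 0.531 -0.107  0.309]
192 [32 32 35] [ 0.536 -0.091  0.307] [ 0.531 -0.104  0.303]
194 [36 37 38] [ 0.537 -0.096  0.299] [ 0.531 -0.107  0.295]
196 [33 31 35] [ 0.538 -0.101  0.29 ] [ 0.531 -0.1    0.29 ]
198 [72 71 70] [ 0.538 -0.103  0.282] [ 0.531 -0.101  0.283]
200 [146 140 134] [ 0.618 -0.894  0.002] [ 0.608 -0.893  0.003]
202 [154 147 137] [ 0.615 -0.863  0.003] [ 0.606 -0.868  0.001]
204 [156 147 138] [ 0.613 -0.843 -0.   ] [ 0.602 -0.829  0.005]
206 [161 153 142] [ 0.611 -0.819 -0.002] [ 0.602 -0.823 -0.003]
208 [151 128 115] [ 0.582 -0.534  0.092] [ 0.572 -0.512  0.1  ]
210 [136  67  60] [ 0.538 -0.1    0.242] [ 0.569 -0.485  0.101]
212 [122  63  58] [ 0.538 -0.101  0.234] [ 0.567 -0.463  0.1  ]
214 [120 113 111] [ 0.538 -0.099  0.228] [ 0.567 -0.457  0.094]
side [ 0.53945694 -0.11394765  0.23781612]
top [ 0.53948003 -0.11399042  0.23783345]
```

View pics/g0.png

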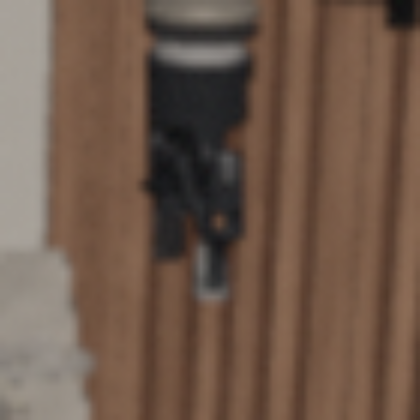

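The depth map puts the closed fingertip at z≈0.281, about 43 mm above the reported TCP z of 0.238. It therefore passed over the peg. I'll back off, go lower and measure the tip again.

```bash
python3 -m jog '[{"fingers":0.0,"x":0.0,"y":0.0,"z":0.0,"rx":0.0,"ry":0.0,"rz":8.5},{"fingers":0.0,"x":0.0,"y":0.0,"z":0.0,"rx":0.0,"ry":0.0,"rz":8.5},{"fingers":0.0,"x":0.0,"y":0.0,"z":0.0,"rx":0.0,"ry":0.0,"rz":8.5},{"fingers":0.0,"x":0.003,"y":-0.026,"z":0.0,"rx":0.0,"ry":0.0,"rz":0.0},{"fingers":0.0,"x":0.0,"y":-0.026,"z":0.0,"rx":0.0,"ry":0.0,"rz":0.0},{"fingers":0.0,"x":0.0,"y":0.0,"z":0.015,"rx":0.0,"ry":0.0,"rz":0.0},{"fingers":0.0,"x":0.0,"y":0.0,"z":0.012,"rx":0.0,"ry":0.0,"rz":0.0},{"fingers":0.0,"x":0.0,"y":0.0,"z":0.0,"rx":0.0,"ry":0.0,"rz":0.0}]' 20; python3 st.py
cat > tip.py <<'E'
# column profile of the side camera through the tool: lowest point still on the tool
from h import *
import cv2,sys
K=r.get_calibration("side");M,D,X=np.array(K["mtx"]),np.array(K["dist"]),np.array(K["extrinsics"])
p,d=r.grab_frame("side")
u,v=np.meshgrid(np.arange(640),np.arange(480))
n=cv2.undistortPoints(np.stack([u,v],-1).reshape(-1,1,2).astype(float),M,D)[:,0];z=d.ravel()
W=(np.c_[n*z[:,None],z,np.ones_like(z)]@X.T)[:,:3]
t=np.array(r.get_obs()["tcp_pos"])
k=(z>0)&(np.abs(W[:,0]-t[0])<.03)&(np.abs(W[:,1]-t[1])<.04)&(W[:,2]>t[2]-.03)&(W[:,2]<t[2]+.09)
for lo in np.arange(t[2]-.03,t[2]+.09,.006):
    q=W[k&(W[:,2]>=lo)&(W[:,2]<lo+.006)]
    if len(q):print("z %.3f n %d x %.3f..%.3f y %.3f..%.3f"%(lo+.003,len(q),*np.percentile(q[:,0],[5,95]),*np.percentile(q[:,1],[5,95])))
E
python3 tip.py
```

```text
clock: 6.6
tcp_pos: [0.5436, -0.0637, 0.2091]
orientation: [3.14, -0.076, -0.005]
contact_force: [0.5, -0.2, 0.7]
grip_width: 0.0003
gripper_force: 0.0
t 6.60 case xyz mm [-105.3  -77.1  209.1] yaw -0.3 tilt 0.2 F [ 0.5 -0.2  0.7] w 0.000 q [ 0.3   0.28 -0.36  1.82  0.11  1.06 -1.72]
z 0.183 n 2 x 0.550..0.551 y -0.080..-0.077
z 0.189 n 2 x 0.516..0.549 y -0.086..-0.083
z 0.195 n 21 x 0.517..0.545 y -0.092..-0.025
z 0.201 n 23 x 0.518..0.547 y -0.100..-0.025
z 0.207 n 6 x 0.537..0.548 y -0.083..-0.054
z 0.213 n 15 x 0.547..0.565 y -0.100..-0.037
z 0.219 n 57 x 0.548..0.573 y -0.093..-0.029
z 0.225 n 18 x 0.537..0.567 y -0.101..-0.066
z 0.231 n 8 x 0.538..0.563 y -0.096..-0.079
z 0.243 n 3 x 0.541..0.547 y -0.066..-0.060
z 0.249 n 9 x 0.536..0.552 y -0.063..-0.055
z 0.255 n 10 x 0.534..0.553 y -0.064..-0.048
z 0.261 n 12 x 0.534..0.551 y -0.064..-0.047
z 0.267 n 13 x 0.537..0.553 y -0.058..-0.046
z 0.273 n 12 x 0.534..0.553 y -0.062..-0.051
z 0.279 n 11 x 0.533..0.548 y -0.059..-0.048
z 0.285 n 5 x 0.534..0.548 y -0.053..-0.043
z 0.291 n 12 x 0.532..0.555 y -0.076..-0.035
z 0.297 n 18 x 0.531..0.554 y -0.081..-0.028
```

```bash
python3 -m jog '[{"fingers":0.0,"x":0.0,"y":0.0,"z":0.008,"rx":0.0,"ry":0.0,"rz":0.0},{"fingers":0.0,"x":0.0,"y":0.006,"z":0.0,"rx":0.0,"ry":0.0,"rz":0.0},{"fingers":0.0,"x":0.0,"y":0.006,"z":0.0,"rx":0.0,"ry":0.0,"rz":0.0},{"fingers":0.0,"x":0.0,"y":0.005,"z":0.0,"rx":0.0,"ry":0.0,"rz":0.0},{"fingers":0.0,"x":0.0,"y":0.004,"z":0.0,"rx":0.0,"ry":0.0,"rz":0.0},{"fingers":0.0,"x":0.0,"y":0.003,"z":0.0,"rx":0.0,"ry":0.0,"rz":0.0}]' 20; python3 st.py;python3 tip.py|sed -n 6,12p
python3 -c "
from h import *
print([(np.round(a['xyz'],4).tolist(),round(a['score'],2)) for a in r.landmark_of('catch_peg','side')[:2]])"
```

```text
clock: 7.4
tcp_pos: [0.5438, -0.0867, 0.2029]
orientation: [3.141, -0.074, 0.0]
contact_force: [0.6, 0.3, 0.6]
grip_width: 0.0
gripper_force: 0.0
t 7.40 case xyz mm [-104.2 -100.1  202.9] yaw -0.2 tilt 0.0 F [0.6 0.3 0.6] w 0.000 q [ 0.33  0.29 -0.35  1.83  0.11  1.05 -1.68]
z 0.206 n 7 x 0.528..0.548 y -0.120..-0.067
z 0.212 n 8 x 0.547..0.562 y -0.115..-0.052
z 0.218 n 48 x 0.548..0.573 y -0.115..-0.050
z 0.224 n 23 x 0.540..0.568 y -0.111..-0.058
z 0.230 n 21 x 0.538..0.571 y -0.109..-0.080
z 0.236 n 2 x 0.538..0.553 y -0.092..-0.090
z 0.242 n 6 x 0.535..0.552 y -0.085..-0.076
[([0.5445, -0.1058, 0.24], 0.46)]
```

```bash
python3 -m jog '[{"fingers":0.0,"x":0.0,"y":0.004,"z":0.002,"rx":0.0,"ry":0.0,"rz":0.0},{"fingers":0.0,"x":-0.0013,"y":0.0041,"z":0.0,"rx":0.0,"ry":0.0,"rz":-4.3},{"fingers":0.0,"x":-0.0013,"y":0.0041,"z":0.0,"rx":0.0,"ry":0.0,"rz":-4.3},{"fingers":0.0,"x":-0.0013,"y":0.0041,"z":0.0,"rx":0.0,"ry":0.0,"rz":-4.3},{"fingers":0.0,"x":-0.0013,"y":0.0041,"z":0.0,"rx":0.0,"ry":0.0,"rz":-4.3},{"fingers":0.0,"x":-0.0013,"y":0.0041,"z":0.0,"rx":0.0,"ry":0.0,"rz":-4.3}]' 20; python3 st.py
python3 -c "
from h import *
import cv2
p,d=r.grab_frame('side')
print([(np.round(a['xyz'],4).tolist(),round(a['score'],2)) for a in r.landmark_of('catch_peg','side')[:2]])
cv2.imwrite('pics/s2.png',cv2.resize(p[170:270,240:360,::-1],None,fx=5,fy=5,interpolation=2))"
```

```text
clock: 8.25
tcp_pos: [0.5394, -0.1109, 0.2007]
orientation: [-3.098, -0.519, -0.001]
contact_force: [0.6, 1.4, -0.7]
grip_width: 0.0
gripper_force: 0.5
t 8.25 case xyz mm [-107.5 -124.4  200.7] yaw 21.5 tilt 0.0 F [ 0.5  1.4 -0.7] w 0.000 q [ 0.42  0.3  -0.4   1.83  0.13  1.04 -1.27]
[([0.5472, -0.1196, 0.2396], 0.44)]
```

View pics/s2.png

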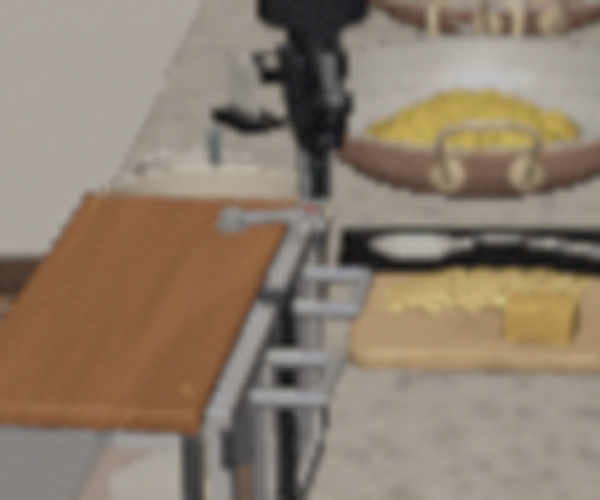

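The finger now hides the peg, whose base shows at crop (315,210), and the force reads 1.4 N, so the catch is turning. Continuing the arc.

```bash
python3 -m jog '[{"fingers":0.0,"x":-0.0013,"y":0.0041,"z":0.0,"rx":0.0,"ry":0.0,"rz":-4.3},{"fingers":0.0,"x":-0.0013,"y":0.0041,"z":0.0,"rx":0.0,"ry":0.0,"rz":-4.3},{"fingers":0.0,"x":-0.0013,"y":0.0041,"z":0.0,"rx":0.0,"ry":0.0,"rz":-4.3},{"fingers":0.0,"x":-0.0013,"y":0.0041,"z":0.0,"rx":0.0,"ry":0.0,"rz":-4.3},{"fingers":0.0,"x":-0.0013,"y":0.0041,"z":0.0,"rx":0.0,"ry":0.0,"rz":-4.3},{"fingers":0.0,"x":-0.0013,"y":0.0041,"z":0.0,"rx":0.0,"ry":0.0,"rz":-4.3},{"fingers":0.0,"x":-0.0013,"y":0.0041,"z":0.0,"rx":0.0,"ry":0.0,"rz":-4.3},{"fingers":0.0,"x":-0.0013,"y":0.0041,"z":0.0,"rx":0.0,"ry":0.0,"rz":-4.3}]' 20; python3 st.py
```

```text
clock: 9.35
tcp_pos: [0.5486, -0.1434, 0.2006]
orientation: [-2.807, -1.409, 0.0]
contact_force: [-1.2, 1.3, 0.5]
grip_width: -0.0
gripper_force: 0.6
t 9.35 case xyz mm [ -96.8 -156.5  200.6] yaw 55.8 tilt 0.0 F [-1.3  1.3  0.5] w -0.000 q [ 0.54  0.34 -0.49  1.78  0.18  1.06 -0.65]
```

```bash
python3 -m jog '[{"fingers":0.0,"x":-0.001,"y":0.0045,"z":0.0,"rx":0.0,"ry":0.0,"rz":-4.3},{"fingers":0.0,"x":-0.001,"y":0.0045,"z":0.0,"rx":0.0,"ry":0.0,"rz":-4.3},{"fingers":0.0,"x":-0.001,"y":0.0045,"z":0.0,"rx":0.0,"ry":0.0,"rz":-4.3}]' 20; python3 st.py
python3 -c "
from h import *
r.grab_frame('side')
print([(np.round(a['xyz'],4).tolist(),round(a['score'],2)) for a in r.landmark_of('catch_peg','side')[:2]])"
```

```text
clock: 9.72
tcp_pos: [0.5581, -0.1535, 0.2006]
orientation: [-2.632, -1.715, 0.001]
contact_force: [-0.9, -0.1, 0.1]
grip_width: -0.0
gripper_force: 1.0
t 9.72 case xyz mm [ -86.9 -166.2  200.6] yaw 68.7 tilt 0.1 F [-0.9 -0.2  0.1] w -0.000 q [ 0.57  0.36 -0.52  1.76  0.2   1.08 -0.43]
[]
```

```bash
python3 -m jog '[{"fingers":0.0,"x":0.0,"y":-0.02,"z":0.0,"rx":0.0,"ry":0.0,"rz":0.0},{"fingers":0.0,"x":0.0,"y":0.0,"z":-0.06,"rx":0.0,"ry":0.0,"rz":9.8},{"fingers":0.0,"x":0.0,"y":0.0,"z":0.0,"rx":0.0,"ry":0.0,"rz":9.8},{"fingers":0.0,"x":0.0,"y":0.0,"z":0.0,"rx":0.0,"ry":0.0,"rz":9.8},{"fingers":0.0,"x":0.0,"y":0.0,"z":0.0,"rx":0.0,"ry":0.0,"rz":9.8},{"fingers":0.0,"x":0.0,"y":0.0,"z":0.0,"rx":0.0,"ry":0.0,"rz":9.8},{"fingers":0.0,"x":0.0,"y":0.0,"z":0.0,"rx":0.0,"ry":0.0,"rz":9.8},{"fingers":0.0,"x":0.0,"y":0.0,"z":0.0,"rx":0.0,"ry":0.0,"rz":9.8}]' 20; python3 st.py
python3 -m jog '[{"fingers":0.0,"x":-0.008,"y":-0.045,"z":0.0,"rx":0.0,"ry":0.0,"rz":0.0},{"fingers":0.0,"x":-0.008,"y":-0.045,"z":0.0,"rx":0.0,"ry":0.0,"rz":0.0},{"fingers":0.0,"x":0.0,"y":0.0,"z":0.0,"rx":0.0,"ry":0.0,"rz":0.0}]' 20; python3 st.py
python3 -c "
from h import *
import cv2
p,d=r.grab_frame('side')
print([(np.round(a['xyz'],4).tolist(),round(a['score'],2)) for a in r.landmark_of('catch_peg','side')[:2]])
cv2.imwrite('pics/s3.png',cv2.resize(p[170:270,240:360,::-1],None,fx=5,fy=5,interpolation=2))"
```

```text
clock: 10.82
tcp_pos: [0.5401, -0.1454, 0.2608]
orientation: [3.14, -0.081, 0.0]
contact_force: [-0.0, 0.7, -0.0]
grip_width: -0.0001
gripper_force: 0.0
t 10.82 case xyz mm [-105.3 -158.8  260.8] yaw -0.4 tilt 0.0 F [-0.1  0.7 -0. ] w -0.000 q [ 0.44  0.25 -0.35  1.74  0.09  1.17 -1.56]
clock: 11.2
tcp_pos: [0.5278, -0.0504, 0.2612]
orientation: [-3.14, 0.061, -0.001]
contact_force: [0.2, -0.3, -0.2]
grip_width: -0.0001
gripper_force: 0.0
t 11.20 case xyz mm [-121.8  -64.5  261.2] yaw 0.3 tilt 0.1 F [ 0.2 -0.3 -0.2] w -0.000 q [ 0.34  0.21 -0.42  1.8   0.09  1.16 -1.72]
[([0.5768, -0.1578, 0.2391], 0.44)]
```

View pics/s3.png

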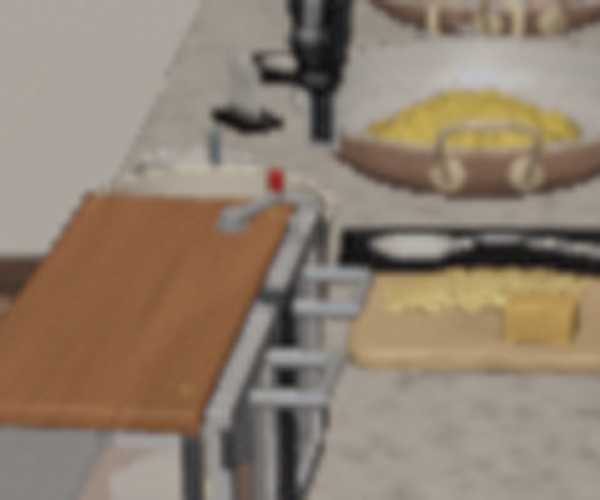

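The catch is turned clear: the peg is at crop (275,180), which gives θ≈1.2. Next I hook the right handle from above, behind the bar.

```bash
python3 -m jog '[{"fingers":0.0,"x":0.001,"y":0.003,"z":0.04,"rx":0.0,"ry":0.0,"rz":0.0},{"fingers":0.0,"x":0.0,"y":0.0,"z":0.03,"rx":0.0,"ry":0.0,"rz":0.0},{"fingers":0.0,"x":0.0,"y":0.0,"z":0.012,"rx":0.0,"ry":0.0,"rz":0.0},{"fingers":0.0,"x":0.0,"y":0.0,"z":0.012,"rx":0.0,"ry":0.0,"rz":0.0}]' 20; python3 st.py; python3 tip.py
python3 -m jog '[{"fingers":0.0,"x":0.0,"y":0.0,"z":0.007,"rx":0.0,"ry":0.0,"rz":0.0},{"fingers":0.0,"x":0.0,"y":0.0,"z":0.007,"rx":0.0,"ry":0.0,"rz":0.0},{"fingers":0.0,"x":0.0,"y":0.0,"z":0.006,"rx":0.0,"ry":0.0,"rz":0.0}]' 20; python3 st.py
```

```text
clock: 11.8
tcp_pos: [0.5296, -0.0588, 0.1668]
orientation: [3.141, -0.071, 0.001]
contact_force: [1.0, 0.3, 1.7]
grip_width: 0.0002
gripper_force: 0.0
t 11.80 case xyz mm [-119.6  -72.8  166.8] yaw -0.1 tilt 0.1 F [1.  0.4 1.7] w 0.000 q [ 0.33  0.3  -0.4   1.9   0.14  0.96 -1.75]
z 0.144 n 1 x 0.552..0.552 y -0.088..-0.088
z 0.150 n 2 x 0.551..0.552 y -0.091..-0.080
z 0.156 n 2 x 0.551..0.551 y -0.083..-0.079
z 0.162 n 1 x 0.551..0.551 y -0.081..-0.081
z 0.168 n 1 x 0.551..0.551 y -0.081..-0.081
z 0.180 n 2 x 0.551..0.551 y -0.088..-0.083
z 0.186 n 1 x 0.551..0.551 y -0.089..-0.089
z 0.192 n 9 x 0.505..0.543 y -0.084..-0.023
z 0.198 n 56 x 0.501..0.545 y -0.087..-0.020
z 0.204 n 14 x 0.505..0.548 y -0.074..-0.022
z 0.210 n 21 x 0.519..0.548 y -0.076..-0.040
z 0.216 n 39 x 0.521..0.558 y -0.085..-0.026
z 0.222 n 21 x 0.521..0.555 y -0.087..-0.041
z 0.228 n 20 x 0.519..0.554 y -0.093..-0.043
z 0.234 n 9 x 0.520..0.539 y -0.062..-0.043
z 0.240 n 11 x 0.521..0.538 y -0.053..-0.043
z 0.246 n 3 x 0.518..0.518 y -0.061..-0.053
z 0.252 n 17 x 0.518..0.542 y -0.067..-0.025
clock: 12.22
tcp_pos: [0.5292, -0.058, 0.1467]
orientation: [3.141, -0.068, 0.001]
contact_force: [0.1, -1.2, -0.4]
grip_width: -0.0002
gripper_force: 0.0
t 12.22 case xyz mm [-120.   -72.   146.7] yaw 0.0 tilt 0.0 F [ 0.2 -1.2 -0.4] w -0.000 q [ 0.32  0.33 -0.4   1.92  0.16  0.92 -1.77]
```

```bash
python3 -m jog '[{"fingers":0.0,"x":-0.004,"y":0.0,"z":0.003,"rx":0.0,"ry":0.0,"rz":0.0},{"fingers":0.0,"x":-0.004,"y":0.0,"z":0.0,"rx":0.0,"ry":0.0,"rz":0.0},{"fingers":0.0,"x":-0.006,"y":0.002,"z":0.0,"rx":0.0,"ry":0.0,"rz":-2.5},{"fingers":0.0,"x":-0.0079,"y":0.0028,"z":0.0,"rx":0.0,"ry":0.0,"rz":-4.3},{"fingers":0.0,"x":-0.0079,"y":0.0028,"z":0.0,"rx":0.0,"ry":0.0,"rz":-4.3}]' 20; python3 st.py
python3 -c "
from h import *
r.grab_frame('side')
for k in ('right_handle','strip','right_hinge'):print(k,[(np.round(a['xyz'],4).tolist(),round(a['score'],2)) for a in r.landmark_of(k,'side')[:2]])"
```

```text
clock: 12.85
tcp_pos: [0.4994, -0.0655, 0.1442]
orientation: [3.132, 0.241, 0.002]
contact_force: [1.3, -0.4, -0.1]
grip_width: 0.0001
gripper_force: 0.6
t 12.85 case xyz mm [-149.4  -80.9  144.2] yaw 11.3 tilt 0.1 F [ 1.3 -0.4 -0.1] w 0.000 q [ 0.38  0.29 -0.44  1.99  0.16  0.9  -1.56]
right_handle [([0.4833, -0.0675, 0.1955], 0.85)]
strip [([0.5157, 0.003, 0.2175], 0.76)]
right_hinge [([0.5517, -0.1675, 0.2124], 0.8)]
```

The leaf follows with about 1.3 N. Continuing.

```bash
python3 -m jog '[{"fingers":0.0,"x":-0.0079,"y":0.0028,"z":0.0,"rx":0.0,"ry":0.0,"rz":-4.3},{"fingers":0.0,"x":-0.0079,"y":0.0028,"z":0.0,"rx":0.0,"ry":0.0,"rz":-4.3},{"fingers":0.0,"x":-0.0079,"y":0.0028,"z":0.0,"rx":0.0,"ry":0.0,"rz":-4.3},{"fingers":0.0,"x":-0.0079,"y":0.0028,"z":0.0,"rx":0.0,"ry":0.0,"rz":-4.3},{"fingers":0.0,"x":-0.0079,"y":0.0028,"z":0.0,"rx":0.0,"ry":0.0,"rz":-4.3},{"fingers":0.0,"x":-0.0079,"y":0.0028,"z":0.0,"rx":0.0,"ry":0.0,"rz":-4.3},{"fingers":0.0,"x":-0.0079,"y":0.0028,"z":0.0,"rx":0.0,"ry":0.0,"rz":-4.3},{"fingers":0.0,"x":-0.0079,"y":0.0028,"z":0.0,"rx":0.0,"ry":0.0,"rz":-4.3}]' 20; python3 st.py
```

```text
clock: 14.05
tcp_pos: [0.452, -0.1106, 0.1442]
orientation: [2.921, 1.154, 0.002]
contact_force: [1.4, -0.2, -0.7]
grip_width: 0.0005
gripper_force: 0.6
t 14.05 case xyz mm [-194.8 -127.9  144.2] yaw 45.6 tilt 0.1 F [ 1.4 -0.1 -0.7] w 0.001 q [ 0.57  0.24 -0.52  2.07  0.15  0.87 -0.86]
```

```bash
python3 -m jog '[{"fingers":0.0,"x":-0.0079,"y":0.0028,"z":0.0,"rx":0.0,"ry":0.0,"rz":-4.3},{"fingers":0.0,"x":-0.0079,"y":0.0028,"z":0.0,"rx":0.0,"ry":0.0,"rz":-4.3},{"fingers":0.0,"x":-0.0079,"y":0.0028,"z":0.0,"rx":0.0,"ry":0.0,"rz":-4.3},{"fingers":0.0,"x":-0.0079,"y":0.0028,"z":0.0,"rx":0.0,"ry":0.0,"rz":-4.3},{"fingers":0.0,"x":-0.0079,"y":0.0028,"z":0.0,"rx":0.0,"ry":0.0,"rz":-4.3},{"fingers":0.0,"x":-0.0079,"y":0.0028,"z":0.0,"rx":0.0,"ry":0.0,"rz":-4.3},{"fingers":0.0,"x":-0.0079,"y":0.0028,"z":0.0,"rx":0.0,"ry":0.0,"rz":-4.3},{"fingers":0.0,"x":-0.0079,"y":0.0028,"z":0.0,"rx":0.0,"ry":0.0,"rz":-4.3}]' 20; python3 st.py
python3 -c "
from h import *
r.grab_frame('side')
for k in ('right_handle','strip','right_hinge'):print(k,[(np.round(a['xyz'],4).tolist(),round(a['score'],2)) for a in r.landmark_of(k,'side')[:2]])"
```

```text
clock: 15.05
tcp_pos: [0.438, -0.175, 0.1442]
orientation: [2.449, 1.966, 0.002]
contact_force: [1.3, 0.3, 0.9]
grip_width: -0.0001
gripper_force: 0.7
t 15.05 case xyz mm [-205.9 -193.   144.2] yaw 80.0 tilt 0.1 F [1.3 0.4 0.9] w -0.000 q [ 0.76  0.26 -0.58  2.05  0.18  0.88 -0.14]
right_handle [([0.4313, -0.1896, 0.1967], 0.75)]
strip [([0.3769, -0.1431, 0.218], 0.91)]
right_hinge [([0.5506, -0.1689, 0.2169], 0.95)]
```

```bash
python3 -m jog '[{"fingers":0.0,"x":-0.0079,"y":0.0028,"z":0.0,"rx":0.0,"ry":0.0,"rz":-4.3},{"fingers":0.0,"x":-0.0079,"y":0.0028,"z":0.0,"rx":0.0,"ry":0.0,"rz":-4.3},{"fingers":0.0,"x":-0.0079,"y":0.0028,"z":0.0,"rx":0.0,"ry":0.0,"rz":-4.3},{"fingers":0.0,"x":-0.007,"y":0.002,"z":0.0,"rx":0.0,"ry":0.0,"rz":-4.0},{"fingers":0.0,"x":0.0,"y":0.0,"z":0.0,"rx":0.0,"ry":0.0,"rz":0.0}]' 20; python3 st.py
python3 -m jog '[{"fingers":0.0,"x":0.005,"y":0.0,"z":0.0,"rx":0.0,"ry":0.0,"rz":0.0},{"fingers":0.0,"x":0.0,"y":0.0,"z":-0.02,"rx":0.0,"ry":0.0,"rz":0.0},{"fingers":0.0,"x":0.0,"y":0.0,"z":-0.045,"rx":0.0,"ry":0.0,"rz":0.0},{"fingers":0.0,"x":0.0,"y":0.0,"z":-0.05,"rx":0.0,"ry":0.0,"rz":0.0},{"fingers":0.0,"x":0.0,"y":0.0,"z":-0.03,"rx":0.0,"ry":0.0,"rz":5.0}]' 20; python3 st.py
python3 -c "
from h import *
for c in('side','top'):
  r.grab_frame(c)
  for k in ('right_handle','strip','right_hinge','left_edge_top','left_handle','left_hinge','catch_peg'):print(c,k,[(np.round(a['xyz'],4).tolist(),round(a['score'],2)) for a in r.landmark_of(k,c)[:2]])"
```

```text
clock: 15.88
tcp_pos: [0.444, -0.2068, 0.1438]
orientation: [-2.138, -2.301, -0.0]
contact_force: [-0.8, 0.4, -0.1]
grip_width: -0.0004
gripper_force: 0.0
t 15.88 case xyz mm [-198.6 -224.5  143.8] yaw 96.7 tilt 0.0 F [-0.8  0.4 -0.1] w -0.000 q [ 0.83  0.29 -0.61  2.01  0.21  0.9   0.18]
clock: 16.5
tcp_pos: [0.4442, -0.2011, 0.2913]
orientation: [2.235, 2.204, 0.001]
contact_force: [0.5, -0.2, 0.1]
grip_width: 0.0
gripper_force: 0.0
t 16.50 case xyz mm [-198.6 -218.7  291.3] yaw 91.7 tilt 0.2 F [ 0.5 -0.2  0.1] w 0.000 q [ 0.88  0.13 -0.63  1.83  0.08  1.21  0.21]
side right_handle []
side strip [([0.3807, -0.1925, 0.2165], 0.58)]
side right_hinge [([0.5505, -0.1645, 0.2118], 0.61)]
side left_edge_top [([0.56, 0.0245, 0.219], 0.79), ([0.4489, 0.389, 0.0007], 0.6)]
side left_handle [([0.5106, 0.0903, 0.1991], 0.77), ([0.5576, 0.0216, 0.2205], 0.42)]
side left_hinge [([0.5593, 0.0249, 0.2231], 0.71), ([0.5703, 0.1931, 0.2179], 0.66)]
side catch_peg [([0.5757, -0.1553, 0.2401], 0.45)]
top right_handle [([0.3752, -0.1901, 0.2185], 0.59)]
top strip [([0.377, -0.1913, 0.2196], 0.86)]
top right_hinge [([0.5482, -0.1629, 0.2157], 0.68)]
top left_edge_top [([0.5589, 0.0216, 0.2189], 0.57)]
top left_handle [([0.5117, 0.0876, 0.1938], 0.85)]
top left_hinge [([0.5699, 0.191, 0.2165], 0.95), ([0.5594, 0.0238, 0.2174], 0.66)]
top catch_peg [([0.3926, -0.417, 0.0171], 0.74), ([0.568, -0.1538, 0.2362], 0.46)]
```

Right leaf stands at ≈98°. Now over to the bolt lever, re-aligning the yaw.

```bash
python3 -m jog '[{"fingers":0.0,"x":0.0,"y":0.0,"z":0.0,"rx":0.0,"ry":0.0,"rz":10.2},{"fingers":0.0,"x":0.0,"y":0.0,"z":0.0,"rx":0.0,"ry":0.0,"rz":10.2},{"fingers":0.0,"x":0.0,"y":0.0,"z":0.0,"rx":0.0,"ry":0.0,"rz":10.2},{"fingers":0.0,"x":0.0,"y":0.0,"z":0.0,"rx":0.0,"ry":0.0,"rz":10.2},{"fingers":0.0,"x":0.0,"y":0.0,"z":0.0,"rx":0.0,"ry":0.0,"rz":10.2},{"fingers":0.0,"x":0.0,"y":0.0,"z":0.0,"rx":0.0,"ry":0.0,"rz":10.2},{"fingers":0.0,"x":0.0,"y":0.0,"z":0.0,"rx":0.0,"ry":0.0,"rz":10.2},{"fingers":0.0,"x":0.0,"y":0.0,"z":0.0,"rx":0.0,"ry":0.0,"rz":10.2}]' 20; python3 st.py
python3 -m jog '[{"fingers":0.0,"x":0.01,"y":-0.05,"z":0.0,"rx":0.0,"ry":0.0,"rz":10.1},{"fingers":0.0,"x":0.022,"y":-0.05,"z":0.0,"rx":0.0,"ry":0.0,"rz":0.0},{"fingers":0.0,"x":0.022,"y":-0.05,"z":0.0,"rx":0.0,"ry":0.0,"rz":0.0},{"fingers":0.0,"x":0.022,"y":-0.05,"z":0.02,"rx":0.0,"ry":0.0,"rz":0.0},{"fingers":0.0,"x":0.011,"y":0.0,"z":0.03,"rx":0.0,"ry":0.0,"rz":0.0},{"fingers":0.0,"x":0.0,"y":0.0,"z":0.0,"rx":0.0,"ry":0.0,"rz":0.0}]' 20; python3 st.py; python3 tip.py
```

```text
clock: 18.3
tcp_pos: [0.4435, -0.2019, 0.2888]
orientation: [3.135, 0.202, 0.0]
contact_force: [0.5, -0.1, -0.3]
grip_width: 0.0001
gripper_force: 0.0
t 18.30 case xyz mm [-199.2 -219.6  288.8] yaw 9.9 tilt 0.0 F [ 0.5 -0.1 -0.3] w 0.000 q [ 0.77  0.12 -0.51  1.84  0.06  1.2  -1.2 ]
clock: 19.05
tcp_pos: [0.5286, -0.0043, 0.2367]
orientation: [-3.141, 0.063, 0.007]
contact_force: [0.1, -0.9, 0.2]
grip_width: 0.0001
gripper_force: 0.0
t 19.05 case xyz mm [-122.9  -18.4  236.7] yaw 0.2 tilt 0.3 F [ 0.1 -0.9  0.2] w 0.000 q [ 0.45  0.26 -0.66  1.82  0.18  1.13 -1.88]
z 0.217 n 2 x 0.555..0.558 y 0.028..0.028
z 0.271 n 2 x 0.529..0.532 y -0.006..-0.003
z 0.277 n 8 x 0.520..0.539 y -0.001..0.004
z 0.283 n 14 x 0.519..0.540 y -0.002..0.011
z 0.289 n 16 x 0.519..0.540 y -0.006..0.011
z 0.295 n 13 x 0.520..0.538 y -0.002..0.012
z 0.301 n 15 x 0.520..0.540 y -0.006..0.013
z 0.307 n 15 x 0.519..0.540 y -0.004..0.011
z 0.313 n 6 x 0.520..0.536 y 0.003..0.012
z 0.319 n 11 x 0.516..0.536 y -0.009..0.026
z 0.325 n 18 x 0.517..0.537 y -0.025..0.031
```

```bash
python3 -m jog '[{"fingers":0.0,"x":0.022,"y":-0.004,"z":0.0,"rx":0.0,"ry":0.0,"rz":0.0},{"fingers":0.0,"x":0.0,"y":0.0,"z":0.03,"rx":0.0,"ry":0.0,"rz":0.0},{"fingers":0.0,"x":0.0,"y":0.0,"z":0.015,"rx":0.0,"ry":0.0,"rz":0.0},{"fingers":0.0,"x":0.0,"y":0.0,"z":0.005,"rx":0.0,"ry":0.0,"rz":0.0},{"fingers":0.0,"x":0.0,"y":0.0,"z":0.0,"rx":0.0,"ry":0.0,"rz":0.0}]' 20; python3 st.py
for i in 1; do python3 -m jog '[{"fingers":0.0,"x":0.0,"y":0.0,"z":0.002,"rx":0.0,"ry":0.0,"rz":0.0},{"fingers":0.0,"x":0.0,"y":0.0,"z":0.002,"rx":0.0,"ry":0.0,"rz":0.0}]' 20 >/dev/null; python3 st.py; done
```

```text
clock: 19.73
tcp_pos: [0.5521, -0.0015, 0.1894]
orientation: [3.141, -0.066, 0.001]
contact_force: [-0.1, -0.7, 0.6]
grip_width: 0.0001
gripper_force: 0.0
t 19.73 case xyz mm [-99.6 -14.6 189.4] yaw 0.1 tilt 0.0 F [-0.1 -0.7  0.6] w 0.000 q [ 0.41  0.35 -0.64  1.82  0.24  1.05 -1.94]
t 19.98 case xyz mm [-99.4 -14.4 185.3] yaw 0.1 tilt 0.1 F [-0.2  1.1 -0.2] w -0.000 q [ 0.41  0.35 -0.64  1.83  0.24  1.04 -1.94]
```

```bash
python3 -m jog '[{"fingers":0.0,"x":-0.0015,"y":0.0,"z":0.0025,"rx":0.0,"ry":0.0,"rz":0.0},{"fingers":0.0,"x":0.0,"y":0.0,"z":0.0025,"rx":0.0,"ry":0.0,"rz":0.0}]' 20 >/dev/null; python3 st.py
python3 -m jog '[{"fingers":0.0,"x":0.0,"y":0.0,"z":0.002,"rx":0.0,"ry":0.0,"rz":0.0},{"fingers":0.0,"x":0.0,"y":0.0,"z":0.002,"rx":0.0,"ry":0.0,"rz":0.0}]' 20 >/dev/null; python3 st.py
python3 -m jog '[{"fingers":0.0,"x":0.0,"y":0.0,"z":0.002,"rx":0.0,"ry":0.0,"rz":0.0},{"fingers":0.0,"x":0.0,"y":0.0,"z":0.002,"rx":0.0,"ry":0.0,"rz":0.0}]' 20 >/dev/null; python3 st.py
```

```text
t 20.23 case xyz mm [-101.4  -14.3  179.7] yaw 0.2 tilt 0.0 F [ 0.1 -0.5  0.1] w 0.000 q [ 0.41  0.36 -0.64  1.84  0.25  1.03 -1.95]
t 20.48 case xyz mm [-101.2  -14.3  175.6] yaw 0.2 tilt 0.0 F [ 0.9 -0.9 -0.2] w 0.000 q [ 0.4   0.36 -0.64  1.84  0.25  1.02 -1.95]
t 20.73 case xyz mm [-101.2  -14.3  171.7] yaw 0.2 tilt 0.0 F [ 0.  -0.4 -0.1] w 0.000 q [ 0.4   0.37 -0.64  1.85  0.25  1.01 -1.95]
```

```bash
python3 -m jog '[{"fingers":0.0,"x":0.0,"y":0.0,"z":0.002,"rx":0.0,"ry":0.0,"rz":0.0},{"fingers":0.0,"x":0.0,"y":0.0,"z":0.002,"rx":0.0,"ry":0.0,"rz":0.0}]' 20 >/dev/null; python3 st.py
python3 -m jog '[{"fingers":0.0,"x":0.0,"y":0.0,"z":0.002,"rx":0.0,"ry":0.0,"rz":0.0},{"fingers":0.0,"x":0.0,"y":0.0,"z":0.002,"rx":0.0,"ry":0.0,"rz":0.0}]' 20 >/dev/null; python3 st.py
python3 -m jog '[{"fingers":0.0,"x":0.0,"y":0.0,"z":0.002,"rx":0.0,"ry":0.0,"rz":0.0},{"fingers":0.0,"x":0.0,"y":0.0,"z":0.002,"rx":0.0,"ry":0.0,"rz":0.0}]' 20 >/dev/null; python3 st.py
```

```text
t 20.98 case xyz mm [-100.9  -14.4  168.2] yaw 0.1 tilt 0.0 F [-1.6 -1.2  9.1] w 0.000 q [ 0.4   0.37 -0.64  1.85  0.26  1.   -1.96]
t 21.23 case xyz mm [-100.9  -16.7  164.9] yaw 0.1 tilt 0.2 F [-4.2 -7.6 11. ] w -0.000 q [ 0.4   0.37 -0.63  1.85  0.26  1.   -1.96]
t 21.48 case xyz mm [-100.2  -16.5  160.8] yaw 0.0 tilt 0.2 F [-0.2 -3.4  6. ] w -0.000 q [ 0.4   0.38 -0.63  1.86  0.27  0.99 -1.96]
```

```bash
python3 -m jog '[{"fingers":0.0,"x":0.0,"y":0.0,"z":0.0015,"rx":0.0,"ry":0.0,"rz":0.0},{"fingers":0.0,"x":0.0,"y":0.0,"z":0.0015,"rx":0.0,"ry":0.0,"rz":0.0}]' 20 >/dev/null; python3 st.py
python3 -m jog '[{"fingers":0.0,"x":0.0,"y":0.0,"z":0.0015,"rx":0.0,"ry":0.0,"rz":0.0},{"fingers":0.0,"x":0.0,"y":0.0,"z":0.0015,"rx":0.0,"ry":0.0,"rz":0.0}]' 20 >/dev/null; python3 st.py
python3 -m jog '[{"fingers":0.0,"x":0.0,"y":0.0,"z":0.0015,"rx":0.0,"ry":0.0,"rz":0.0},{"fingers":0.0,"x":0.0,"y":0.0,"z":0.0015,"rx":0.0,"ry":0.0,"rz":0.0}]' 20 >/dev/null; python3 st.py
```

```text
t 21.73 case xyz mm [-100.8  -14.9  157.1] yaw 0.1 tilt 0.1 F [-0.1 -2.5  2. ] w 0.000 q [ 0.4   0.38 -0.63  1.86  0.27  0.98 -1.96]
t 21.98 case xyz mm [-101.4  -14.2  153.5] yaw 0.2 tilt 0.0 F [ 0.1 -1.5  2.1] w -0.000 q [ 0.39  0.39 -0.63  1.86  0.27  0.98 -1.97]
t 22.23 case xyz mm [-101.7  -13.8  150.3] yaw 0.2 tilt 0.1 F [-0.8  0.1  0.1] w -0.000 q [ 0.39  0.39 -0.63  1.87  0.27  0.97 -1.97]
```

The force rose to 11 N, then fell to 0 after about 19 mm of travel, so the bolt has snapped over. On to the left handle.

```bash
python3 -m jog '[{"fingers":0.0,"x":0.0,"y":0.002,"z":-0.03,"rx":0.0,"ry":0.0,"rz":0.0},{"fingers":0.0,"x":0.0,"y":0.0,"z":-0.05,"rx":0.0,"ry":0.0,"rz":0.0},{"fingers":0.0,"x":-0.009,"y":-0.043,"z":0.0,"rx":0.0,"ry":0.0,"rz":0.0},{"fingers":0.0,"x":-0.009,"y":-0.043,"z":0.0,"rx":0.0,"ry":0.0,"rz":0.0},{"fingers":0.0,"x":0.0,"y":0.0,"z":0.0,"rx":0.0,"ry":0.0,"rz":0.0}]' 20; python3 st.py; python3 tip.py | tail -12
python3 -c "
from h import *
for c in('side','top'):
  r.grab_frame(c)
  for k in ('left_handle','left_hinge','left_edge_top'):print(c,k,[(np.round(a['xyz'],4).tolist(),round(a['score'],2)) for a in r.landmark_of(k,c)[:2]])"
```

```text
clock: 22.85
tcp_pos: [0.5348, 0.0883, 0.2311]
orientation: [-3.139, 0.053, -0.0]
contact_force: [0.3, -0.3, 0.2]
grip_width: 0.0003
gripper_force: 0.0
t 22.85 case xyz mm [-120.9   74.4  231.1] yaw 0.6 tilt 0.1 F [ 0.3 -0.3  0.2] w 0.000 q [ 0.3   0.3  -0.7   1.8   0.21  1.12 -2.07]
z 0.216 n 27 x 0.555..0.565 y 0.049..0.122
z 0.222 n 13 x 0.556..0.565 y 0.058..0.120
z 0.264 n 1 x 0.535..0.535 y 0.089..0.089
z 0.270 n 13 x 0.525..0.544 y 0.089..0.097
z 0.276 n 12 x 0.527..0.546 y 0.090..0.104
z 0.282 n 15 x 0.525..0.546 y 0.090..0.102
z 0.288 n 14 x 0.525..0.543 y 0.092..0.105
z 0.294 n 14 x 0.526..0.545 y 0.094..0.103
z 0.300 n 15 x 0.525..0.545 y 0.090..0.104
z 0.306 n 12 x 0.524..0.540 y 0.086..0.106
z 0.312 n 8 x 0.523..0.548 y 0.079..0.117
z 0.318 n 26 x 0.522..0.544 y 0.058..0.123
side left_handle [([0.5115, 0.0912, 0.1972], 0.91)]
side left_hinge [([0.5708, 0.1921, 0.2187], 0.63)]
side left_edge_top [([0.5591, 0.0222, 0.2195], 0.83)]
top left_handle []
top left_hinge [([0.5678, 0.1905, 0.219], 0.71), ([0.5737, -0.156, 0.2392], 0.52)]
top left_edge_top [([0.5568, 0.0203, 0.2177], 0.65)]
```

The left leaf opens clockwise, which would run joint 7 past its range. I'll turn the tool half a turn first, since the closed fingers are symmetric.

```bash
python3 -m jog '[{"fingers":0.0,"x":0.0,"y":0.0,"z":0.0,"rx":0.0,"ry":0.0,"rz":-10.6},{"fingers":0.0,"x":0.0,"y":0.0,"z":0.0,"rx":0.0,"ry":0.0,"rz":-10.6},{"fingers":0.0,"x":0.0,"y":0.0,"z":0.0,"rx":0.0,"ry":0.0,"rz":-10.6},{"fingers":0.0,"x":0.0,"y":0.0,"z":0.0,"rx":0.0,"ry":0.0,"rz":-10.6},{"fingers":0.0,"x":0.0,"y":0.0,"z":0.0,"rx":0.0,"ry":0.0,"rz":-10.6},{"fingers":0.0,"x":0.0,"y":0.0,"z":0.0,"rx":0.0,"ry":0.0,"rz":-10.6},{"fingers":0.0,"x":0.0,"y":0.0,"z":0.0,"rx":0.0,"ry":0.0,"rz":-10.6},{"fingers":0.0,"x":0.0,"y":0.0,"z":0.0,"rx":0.0,"ry":0.0,"rz":-10.6}]' 20 >/dev/null
python3 -m jog '[{"fingers":0.0,"x":0.0,"y":0.0,"z":0.0,"rx":0.0,"ry":0.0,"rz":-10.6},{"fingers":0.0,"x":0.0,"y":0.0,"z":0.0,"rx":0.0,"ry":0.0,"rz":-10.6},{"fingers":0.0,"x":0.0,"y":0.0,"z":0.0,"rx":0.0,"ry":0.0,"rz":-10.6},{"fingers":0.0,"x":0.0,"y":0.0,"z":0.0,"rx":0.0,"ry":0.0,"rz":-10.6},{"fingers":0.0,"x":0.0,"y":0.0,"z":0.0,"rx":0.0,"ry":0.0,"rz":-10.6},{"fingers":0.0,"x":0.0,"y":0.0,"z":0.0,"rx":0.0,"ry":0.0,"rz":-10.6},{"fingers":0.0,"x":0.0,"y":0.0,"z":0.0,"rx":0.0,"ry":0.0,"rz":-10.6},{"fingers":0.0,"x":0.0,"y":0.0,"z":0.0,"rx":0.0,"ry":0.0,"rz":-10.6}]' 20 >/dev/null
python3 -m jog '[{"fingers":0.0,"x":0.0,"y":0.0,"z":0.0,"rx":0.0,"ry":0.0,"rz":-10.6},{"fingers":0.0,"x":0.0,"y":0.0,"z":0.0,"rx":0.0,"ry":0.0,"rz":0.0}]' 20 >/dev/null; python3 st.py
```

```text
t 25.55 case xyz mm [-119.3   69.2  230.5] yaw 180.2 tilt 0.0 F [-0.5 -0.6 -0.5] w -0.000 q [ 0.71  0.56 -1.34  1.77  0.57  1.28  0.76]
```

```bash
python3 -m jog '[{"fingers":0.0,"x":0.0,"y":0.0,"z":0.025,"rx":0.0,"ry":0.0,"rz":0.0},{"fingers":0.0,"x":0.0,"y":0.0,"z":0.012,"rx":0.0,"ry":0.0,"rz":0.0},{"fingers":0.0,"x":0.0,"y":0.0,"z":0.012,"rx":0.0,"ry":0.0,"rz":0.0},{"fingers":0.0,"x":0.0,"y":0.0,"z":0.0,"rx":0.0,"ry":0.0,"rz":0.0}]' 20 >/dev/null; python3 st.py
python3 -m jog '[{"fingers":0.0,"x":0.0,"y":0.0,"z":0.01,"rx":0.0,"ry":0.0,"rz":0.0},{"fingers":0.0,"x":0.0,"y":0.0,"z":0.01,"rx":0.0,"ry":0.0,"rz":0.0},{"fingers":0.0,"x":0.0,"y":0.0,"z":0.01,"rx":0.0,"ry":0.0,"rz":0.0},{"fingers":0.0,"x":0.0,"y":0.0,"z":0.007,"rx":0.0,"ry":0.0,"rz":0.0}]' 20 >/dev/null; python3 st.py
```

```text
t 26.05 case xyz mm [-119.8   69.4  181.2] yaw 180.3 tilt 0.1 F [-0.7 -0.5 -0.2] w 0.000 q [ 0.67  0.6  -1.29  1.83  0.62  1.2   0.71]
t 26.55 case xyz mm [-119.6   69.5  144. ] yaw 180.3 tilt 0.0 F [ 0.6 -0.3 -0.7] w 0.000 q [ 0.64  0.64 -1.25  1.87  0.67  1.14  0.68]
```

```bash
python3 -m jog '[{"fingers":0.0,"x":0.004,"y":0.0,"z":0.0,"rx":0.0,"ry":0.0,"rz":0.0},{"fingers":0.0,"x":0.004,"y":0.0,"z":0.0,"rx":0.0,"ry":0.0,"rz":0.0},{"fingers":0.0,"x":0.004,"y":0.001,"z":0.0,"rx":0.0,"ry":0.0,"rz":1.5}]' 20 >/dev/null; python3 st.py
python3 -m jog '[{"fingers":0.0,"x":0.005,"y":0.002,"z":0.0,"rx":0.0,"ry":0.0,"rz":2.8},{"fingers":0.0,"x":0.008,"y":0.0028,"z":0.0,"rx":0.0,"ry":0.0,"rz":4.3}]' 20 >/dev/null; python3 st.py
python3 -c "
from h import *
r.grab_frame('side')
for k in ('left_handle','left_hinge','left_edge_top'):print(k,[(np.round(a['xyz'],4).tolist(),round(a['score'],2)) for a in r.landmark_of(k,'side')[:2]])"
```

```text
t 26.93 case xyz mm [-131.3   70.8  145.2] yaw 178.8 tilt 0.1 F [ 1.2  1.1 -0.6] w -0.000 q [ 0.65  0.62 -1.26  1.89  0.66  1.13  0.65]
t 27.18 case xyz mm [-143.9   76.2  145.2] yaw 171.5 tilt 0.1 F [ 2.2 -0.3  0.5] w -0.000 q [ 0.64  0.59 -1.24  1.92  0.63  1.1   0.52]
left_handle [([0.4949, 0.1006, 0.1988], 0.94)]
left_hinge [([0.5691, 0.1916, 0.2144], 0.69)]
left_edge_top [([0.5336, 0.0282, 0.2204], 0.82)]
```

The left leaf is opening with about 2 N. Continuing.

```bash
python3 -m jog '[{"fingers":0.0,"x":0.008,"y":0.0028,"z":0.0,"rx":0.0,"ry":0.0,"rz":4.3},{"fingers":0.0,"x":0.008,"y":0.0028,"z":0.0,"rx":0.0,"ry":0.0,"rz":4.3},{"fingers":0.0,"x":0.008,"y":0.0028,"z":0.0,"rx":0.0,"ry":0.0,"rz":4.3},{"fingers":0.0,"x":0.008,"y":0.0028,"z":0.0,"rx":0.0,"ry":0.0,"rz":4.3},{"fingers":0.0,"x":0.008,"y":0.0028,"z":0.0,"rx":0.0,"ry":0.0,"rz":4.3},{"fingers":0.0,"x":0.008,"y":0.0028,"z":0.0,"rx":0.0,"ry":0.0,"rz":4.3},{"fingers":0.0,"x":0.008,"y":0.0028,"z":0.0,"rx":0.0,"ry":0.0,"rz":4.3},{"fingers":0.0,"x":0.008,"y":0.0028,"z":0.0,"rx":0.0,"ry":0.0,"rz":4.3}]' 20 >/dev/null; python3 st.py
```

```text
t 28.38 case xyz mm [-192.7  121.2  145. ] yaw 137.2 tilt 0.1 F [2.  0.  0.2] w 0.000 q [ 0.51  0.45 -1.14  2.    0.49  1.   -0.09]
```

```bash
python3 -m jog '[{"fingers":0.0,"x":0.008,"y":0.0028,"z":0.0,"rx":0.0,"ry":0.0,"rz":4.3},{"fingers":0.0,"x":0.008,"y":0.0028,"z":0.0,"rx":0.0,"ry":0.0,"rz":4.3},{"fingers":0.0,"x":0.008,"y":0.0028,"z":0.0,"rx":0.0,"ry":0.0,"rz":4.3},{"fingers":0.0,"x":0.008,"y":0.0028,"z":0.0,"rx":0.0,"ry":0.0,"rz":4.3},{"fingers":0.0,"x":0.008,"y":0.0028,"z":0.0,"rx":0.0,"ry":0.0,"rz":4.3},{"fingers":0.0,"x":0.008,"y":0.0028,"z":0.0,"rx":0.0,"ry":0.0,"rz":4.3},{"fingers":0.0,"x":0.008,"y":0.0028,"z":0.0,"rx":0.0,"ry":0.0,"rz":4.3}]' 20 >/dev/null; python3 st.py
python3 -c "
from h import *
r.grab_frame('side')
for k in ('left_handle','left_hinge','left_edge_top'):print(k,[(np.round(a['xyz'],4).tolist(),round(a['score'],2)) for a in r.landmark_of(k,'side')[:2]])"
```

```text
t 29.25 case xyz mm [-208.2  177.7  144.9] yaw 107.1 tilt 0.0 F [ 1.2 -1.2 -0. ] w 0.000 q [ 0.3   0.41 -1.02  1.98  0.42  0.98 -0.67]
left_handle [([0.4517, 0.2162, 0.195], 0.62)]
left_hinge [([0.5676, 0.1883, 0.2158], 0.95)]
left_edge_top [([0.4039, 0.1487, 0.2207], 0.77)]
```

```bash
python3 -m jog '[{"fingers":0.0,"x":0.008,"y":0.0028,"z":0.0,"rx":0.0,"ry":0.0,"rz":4.3},{"fingers":0.0,"x":0.008,"y":0.0028,"z":0.0,"rx":0.0,"ry":0.0,"rz":4.3},{"fingers":0.0,"x":0.008,"y":0.0028,"z":0.0,"rx":0.0,"ry":0.0,"rz":4.3},{"fingers":0.0,"x":0.008,"y":0.0028,"z":0.0,"rx":0.0,"ry":0.0,"rz":4.3},{"fingers":0.0,"x":0.008,"y":0.0028,"z":0.0,"rx":0.0,"ry":0.0,"rz":4.3},{"fingers":0.0,"x":0.003,"y":0.001,"z":0.0,"rx":0.0,"ry":0.0,"rz":1.5},{"fingers":0.0,"x":0.0,"y":0.0,"z":0.0,"rx":0.0,"ry":0.0,"rz":0.0}]' 20 >/dev/null; python3 st.py
python3 -m jog '[{"fingers":0.0,"x":-0.005,"y":0.0,"z":0.0,"rx":0.0,"ry":0.0,"rz":0.0},{"fingers":0.0,"x":0.0,"y":0.0,"z":-0.02,"rx":0.0,"ry":0.0,"rz":0.0},{"fingers":0.0,"x":0.0,"y":0.0,"z":-0.045,"rx":0.0,"ry":0.0,"rz":0.0},{"fingers":0.0,"x":0.0,"y":0.0,"z":-0.05,"rx":0.0,"ry":0.0,"rz":0.0},{"fingers":0.0,"x":0.0,"y":0.0,"z":-0.04,"rx":0.0,"ry":0.0,"rz":0.0},{"fingers":0.0,"x":0.0,"y":0.0,"z":0.0,"rx":0.0,"ry":0.0,"rz":0.0}]' 20 >/dev/null; python3 st.py
python3 -c "
from h import *
import cv2
for c in('side','top'):
  p,d=r.grab_frame(c);cv2.imwrite(f'pics/f_{c}.png',p[:,:,::-1])
  for k in ('left_handle','left_hinge','left_edge_top','strip','right_hinge','mill_1','jar_1','card_jam'):print(c,k,[(np.round(a['xyz'],4).tolist(),round(a['score'],2)) for a in r.landmark_of(k,c)[:2]])"
```

```text
t 30.32 case xyz mm [-199.7  221.9  144.7] yaw 84.3 tilt 0.0 F [ 0.1 -0.9 -0.6] w -0.000 q [ 0.13  0.42 -0.9   1.93  0.4   0.98 -1.1 ]
t 31.07 case xyz mm [-198.9  218.8  304.4] yaw 84.3 tilt 0.4 F [-0.2  1.  -0. ] w -0.000 q [ 0.25  0.25 -0.99  1.73  0.22  1.27 -0.93]
side left_handle [([0.47, 0.2587, 0.1997], 0.87)]
side left_hinge [([0.5713, 0.1893, 0.2179], 0.62)]
side left_edge_top [([0.3993, 0.2139, 0.2195], 0.57)]
side strip []
side right_hinge [([0.5477, -0.166, 0.2146], 0.78), ([0.4676, 0.2573, 0.1979], 0.34)]
side mill_1 [([0.374, 0.3818, -0.0042], 0.83), ([0.3747, -0.1925, 0.2173], 0.56)]
side jar_1 [([0.5289, 0.3846, 0.0009], 0.91), ([0.4502, 0.3889, -0.0005], 0.69)]
side card_jam [([0.2895, 0.3695, -0.0014], 0.57)]
top left_handle [([0.471, 0.2561, 0.1968], 0.6)]
top left_hinge [([0.5704, 0.1912, 0.2167], 0.86)]
top left_edge_top []
top strip [([0.3785, -0.1922, 0.219], 0.55)]
top right_hinge [([0.5496, -0.1625, 0.2158], 0.92)]
top mill_1 [([0.3768, 0.3791, -0.0012], 0.62)]
top jar_1 [([0.4442, 0.3849, -0.0006], 0.67)]
top card_jam [([0.2827, 0.3754, 0.0024], 0.71), ([0.4458, 0.3817, -0.0019], 0.68)]
```

View pics/f_top.png

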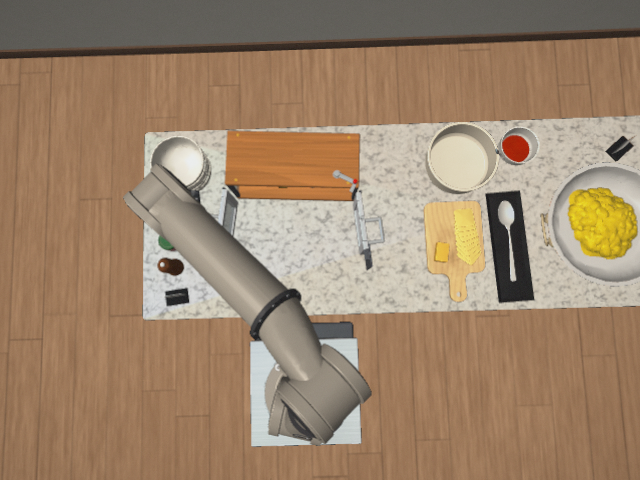

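The top view shows both doors open, the left at about (228,215) and the right at (365,230), at ≈96° and ≈98°. The surroundings have not moved, and the gripper is well clear above.

```bash
python3 -c "
from bench import r
print(r.hand_in())"
```

```text
the job is handed in; nothing more can be done
None
```

The job is handed in at about 31 s: catch turned clear, bolt lever snapped over, right door open to about 98° and left to about 95°; the highest force I read was about 14 N (pressing the lever), and the mill, jars and sign still measured in place.

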